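Sort lamp parts into their blister trays

TASK

Fill up the three part-filled blister trays on the soldering bench: put the two LED light bars, the two round heat sinks and the small square fan that lie loose on the green mat each into a free pocket of the tray that already holds parts of its kind. Set every part down (do not drop it) so that it rests upright and flat on the bottom of its own pocket, and leave the solder spool and the tape-core tub where they stand.

Things in the scene. Friction and masses are not known exactly. Their poses are not given: they have to be found in the camera images.
- bar_a: Loose LED light bar: finned aluminium extrusion with a white board and five yellow LED chips on top, 110 mm long (its x), 20 mm wide (its y), 26 mm high. LED side up. Origin: centre of the underside; z up. About 90 g. Either end may point either way in the tray. The two bars are alike.
- bar_b: Loose LED light bar: finned aluminium extrusion with a white board and five yellow LED chips on top, 110 mm long (its x), 20 mm wide (its y), 26 mm high. LED side up. Origin: centre of the underside; z up. About 90 g. Either end may point either way in the tray. The two bars are alike.
- sink_a: Loose round LED heat sink with 18 upright radial fins, bare aluminium, 42 mm across, 30 mm high, standing with its fins upward. It can be gripped across any diameter. Origin: centre of the underside; z up. About 60 g. The two are alike.
- sink_b: Loose round LED heat sink with 18 upright radial fins, bare aluminium, 42 mm across, 30 mm high, standing with its fins upward. It can be gripped across any diameter. Origin: centre of the underside; z up. About 60 g. The two are alike.
- fan: Loose small square cooling fan, black plastic, 40 x 40 mm, 28 mm high, lying flat with its blades and silver hub label up. Origin: centre of the underside; x and y along its sides, z up. About 50 g. Any of its sides may face any way in the tray.
- bar_tray: Fixed clear blister tray, 170 x 170 x 10 mm high. Origin: centre of underside, on the bench; x, y along its edges, z up. Three slots for LED bars, 124 mm long (tray's x), 34 wide, centres at (x, y) = (0, -53), (0, 0) and (0, 53) mm. (0, 53) holds a bar; the others are free. Pockets 8 mm deep, floors 2 mm above the bench. Parts already in it are as big as the loose ones and cannot shift.
- sink_tray: Fixed clear blister tray, 170 x 170 x 10 mm high. Origin: centre of underside, on the bench; x, y along its edges, z up. Four round pockets, 56 mm across, for heat sinks, centres at x = -40 and 40, y = -40 and 40 mm. The two at x = 40 hold heat sinks; the two at x = -40 are free. Pockets 8 mm deep, floors 2 mm above the bench. Parts already in it are as big as the loose ones and cannot shift.
- fan_tray: Fixed clear blister tray, 170 x 170 x 10 mm high. Origin: centre of underside, on the bench; x, y along its edges, z up. Four square pockets, 54 x 54 mm, for fans, centres at x = -40 and 40, y = -40 and 40 mm. Only the one at x = -40, y = -40 is free; the others hold fans. Pockets 8 mm deep, floors 2 mm above the bench. Parts already in it are as big as the loose ones and cannot shift.
- solder_spool: Loose bystander: a white plastic spool of solder wire standing on end, 54 mm in diameter, 44 mm high. Origin: centre of the underside.
- tape_tub: Loose bystander: a brown cardboard tape core used as a tub for solder scraps, 68 mm in diameter, 45 mm high, open on top. Origin: centre of the underside.
Things that resemble listed ones, but are neither listed nor needed, are in the scene too. Leave any purple or red look-alike of the bar_b alone.

How it is judged:
By the outcome, as a careful person would: the job done as asked, in the order asked, and still so for the second after the job is handed in, with the robot touching nothing.
It also fails if it takes over 115 s, if anything falls off the work surface, if the arm or the gripper's body presses on something with over 40 N, if the wrist force passes 120 N, or if a joint passes its speed limit or range.

ROBOT

A 7-joint arm with a two-finger parallel gripper is mounted at the origin on the work surface. World frame = base frame: x ahead of the robot, y to its left, z up, the work surface at z = 0. Lengths are in m, angles in rad, forces in N, time in s.
With the tool pointing down it reaches from about 0.4 to 0.875 m from the base axis. Payload 19.3 kg.
Tool frame: the origin (TCP) lies midway between the tips of the shut fingers; the grasp point (between the pads) lies 19 mm behind it; z points along the fingers, y is the direction in which the jaws open and shut (so a half turn about z gives the same grasp; the last joint's range is limited). The gripper opens to 85 mm and grips with 20 to 120 N. Pads are 22 mm wide; open, the fingers measure 114 mm over their backs; the gripper's body (76 mm by 85 mm) begins 54 mm behind the grasp point. The pads swing forward as they close: fully open they stand 13 mm farther back than shut.
Start: joints at [1.048, 0.521, -0.036, 1.599, 0.021, 1.021, -0.113], TCP at [0.273, -0.562, 0.231] pointing down, gripper open.
Joint ranges: [-2.91, 2.91], [-0.3, 2.13], [-1.5, 1.42], [0.17, 2.43], [-1.26, 4.41], [0.16, 1.93], [-2.52, 2.52]. Speed limits (rad/s): [1.89, 1.89, 2.39, 2.39, 3.01, 3.01, 3.01].

INTERFACE

Orientations are given as [roll, pitch, yaw] about the fixed x, y, z axes, in that order (R = Rz(yaw) Ry(pitch) Rx(roll)).
In Python, from workcell import telemetry, cams, workorder gives the robot as it stands. The module is installed in compiled form; this text tells all that it offers.
- The arm moves only by the tool apply_moves, never from a script. Its argument "steps" is a list of rows, each a list of 4 numbers: the shift along the tool's x, y, z in cm, then the turn about the tool's z in rad. A call has exactly 10 rows; each row is the pose to reach, as a shift and turn from the pose commanded when the call began, along the tool's axes at that moment; what a row does not reach only later rows make up. A row lasts 1/12 s, in which the tool goes at most 41.7 mm and 7.16 degrees, less where a joint would pass 70% of its speed; a pose out of reach is approached as far as the arm can. A call with a gripper value outside its range is refused whole. "claw" is the closure, from 0 (fully open) to 1 (shut), set as the call begins (left out, the last holds). The fingers move at their own pace and stop on an object; "force" is the grip in N (left out, the last holds). Time passes only in rows, so rows that repeat a pose let the fingers close, or fill a call up. It gives the time, the measured TCP pose, the force and the opening at its end, in the units of the state.
- telemetry.observe(): the state, without advancing time (a new reading comes with each control period).
- cams.grab_frame(name): name is "side" or "top"; returns a dict with "color" (400x640x3 uint8, red, green, blue), "mtx" (3x3 intrinsics, pixels), "eye" and "orientation" of the camera in the world. Camera axes: x right, y down, z forward; pixel columns grow to the right and rows downward; lengths in m; the calibration is good to about 2 mm. A picture is of the moment at which its call begins. There is no depth.
- workorder.job_done(): hands the job in, once; it reports no verdict.
Trained networks look in the newest picture that a camera, given by its name, has taken for a name from the list of things; names that differ only in an ending like _2 or _b are one class to them, and where a whole thing is asked for, a point or a joint stands for the part that bears it (a point fixed in the world has none). Each returns a list of dicts, best first, with "score" (0 to 1); they miss things now and then, are a little off and sometimes report something else, mostly with a low value. They report only what shows in the picture. A call takes as long as a camera call. They do not tell look-alikes from the thing itself.
- cams.find_in(camera, name): "box" ([left, top, width, height] in pixels, round what is visible of it).
- cams.pinpoint(camera, name): "uv" ([column, row] in pixels: a listed point, or the origin of a listed thing).
The state is a dict: "clock": time; "qpos": joint angles; "qd": joint speeds; "joint_efforts": joint torques, N m; "position": TCP position; "tool_rot": TCP orientation; "force": force on the tool from outside, world axes, zero at the start; "moment": the same for the moment, N m; "grip_width": finger opening in m.
Only numpy, scipy, OpenCV 4.12 (cv2) and the standard library are available. Lean on these libraries where they do the work, as an engineer would, in place of code of your own. Each camera call takes 0.05 s, during which the arm holds its last target. There are 200 camera calls.

## Working session

There is one attempt and no reset: what is moved stays moved. The work goes in short steps, Python scripts to look and compute and a tool call to move; the robot and the scene stay as the last step left them, time stands still between calls to the robot, and variables do not carry over. Pictures are saved under pics/ and viewed, about 12 in all and at most 16, crops included, and the job is handed in when it is done.

Besides the shell and the picture viewer there is one more tool, called after "Request:" by a JSON object that holds its "api" and its "payload". apply_moves: Moves the arm, as the interface text tells. Its arguments: {"type":"object","properties":{"steps":{"type":"array"},"claw":{"type":"number"},"force":{"type":"number"}},"required":["steps"]}

```bash
mkdir -p pics
python3 - <<'E'
from workcell import telemetry, cams
import cv2, numpy as np
for n in("top","side"):
    f=cams.grab_frame(n); cv2.imwrite(f"pics/{n}0.png",f["color"][:,:,::-1]); print(n,f["mtx"],f["eye"],f["orientation"])
    for t in["bar_a","sink_a","fan","bar_tray","sink_tray","fan_tray","solder_spool","tape_tub"]:
        print(t,[(np.round(d["uv"]).tolist(),round(d["score"],2)) for d in cams.pinpoint(n,t)])
print(telemetry.observe())
E
```

```text
top [[477.92107127   0.         314.50710145]
 [  0.         477.92107127 199.33022921]
 [  0.           0.           1.        ]] [ 0.1583122  -0.00617687  1.39416298] [-2.9630024  -0.00839597 -1.59842922]
bar_a [([304.0, 194.0], 0.78), ([418.0, 275.0], 0.76), ([336.0, 184.0], 0.71), ([455.0, 244.0], 0.61)]
sink_a [([273.0, 191.0], 0.63), ([240.0, 188.0], 0.48), ([376.0, 184.0], 0.2)]
fan [([374.0, 185.0], 0.73)]
bar_tray [([183.0, 179.0], 0.56)]
sink_tray [([298.0, 126.0], 0.86), ([240.0, 134.0], 0.61)]
fan_tray [([429.0, 161.0], 0.72), ([241.0, 189.0], 0.71)]
solder_spool [([372.0, 140.0], 0.71), ([275.0, 189.0], 0.25)]
tape_tub [([240.0, 130.0], 0.64)]
side [[443.21332075   0.         322.53380942]
 [  0.         443.21332075 204.49859993]
 [  0.           0.           1.        ]] [0.0387938  0.88664199 0.66063854] [-2.15417166 -0.01192292 -2.74849939]
bar_a [([318.0, 216.0], 0.96), ([319.0, 196.0], 0.86), ([408.0, 155.0], 0.67), ([220.0, 299.0], 0.17)]
sink_a [([267.0, 257.0], 0.7), ([297.0, 232.0], 0.62)]
fan [([332.0, 175.0], 0.54)]
bar_tray [([217.0, 297.0], 0.72)]
sink_tray [([238.0, 199.0], 0.8)]
fan_tray [([331.0, 149.0], 0.83)]
solder_spool [([294.0, 167.0], 0.57), ([331.0, 175.0], 0.33)]
tape_tub [([211.0, 236.0], 0.8)]
{'clock': 0.9, 'qpos': array([ 1.04778326,  0.52137906, -0.03628613,  1.59951439,  0.02116928,
        1.02110795, -0.11282647]), 'qd': array([ 0.00039987,  0.0010286 ,  0.00037766, -0.00043649, -0.00073278,
        0.00133616, -0.00031335]), 'joint_efforts': array([ 2.08152189e-03, -9.26817441e+01,  1.97955854e+00, -3.70240688e+01,
        1.81727624e-02,  1.77543716e-03,  2.64111719e-05]), 'position': array([ 0.27340534, -0.56200764,  0.23129882]), 'tool_rot': array([-3.14156619e+00, -1.72748871e-05,  4.52715853e-01]), 'force': array([ 0.86919746,  0.01381332, -0.28568967]), 'moment': array([-0.05352773,  0.06235772,  0.00981131]), 'grip_width': 0.08557473104442724}
```

View pics/top0.png

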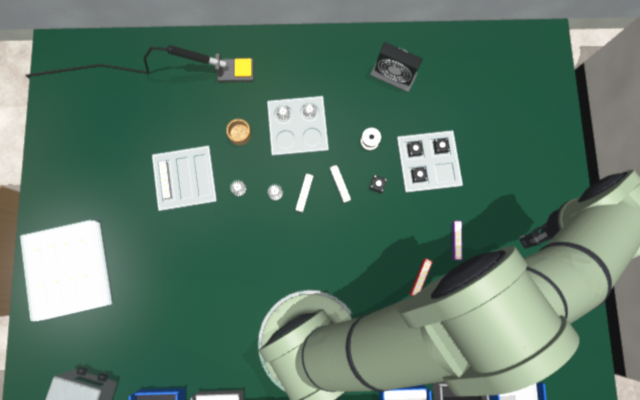

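View pics/side0.png

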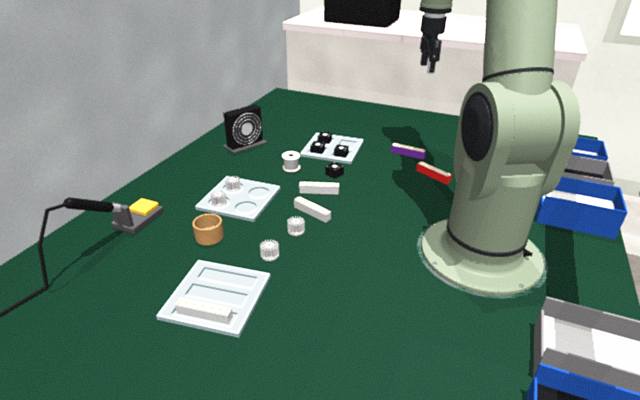

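```bash
cat > h.py <<'E'
import numpy as np, cv2
from scipy.spatial.transform import Rotation as R
from workcell import telemetry, cams
def grab(n):
    f=cams.grab_frame(n); f["R"]=R.from_euler("xyz",f["orientation"]).as_matrix(); return f
def unproj(f,uv,z):
    uv=np.atleast_2d(uv).astype(float); d=np.c_[uv,np.ones(len(uv))]@np.linalg.inv(f["mtx"]).T@f["R"].T
    e=np.array(f["eye"]); return (e+d*((z-e[2])/d[:,2])[:,None])[:,:2]
def proj(f,P):
    p=(np.atleast_2d(P)-f["eye"])@f["R"]@f["mtx"].T; return p[:,:2]/p[:,2:]
def rectify(f,z,x0,x1,y0,y1,s=1000):
    """map the plane z into a picture: up=+x, left=+y, s px per m"""
    P=np.array([[x1,y1],[x1,y0],[x0,y0],[x0,y1]]); 
    W,H=int((y1-y0)*s),int((x1-x0)*s)
    M=cv2.getPerspectiveTransform(proj(f,np.c_[P,np.full(4,z)]).astype(np.float32),np.float32([[0,0],[W,0],[W,H],[0,H]]))
    return cv2.warpPerspective(f["color"],M,(W,H),flags=cv2.INTER_CUBIC)[:,:,::-1]
E
python3 - <<'E'
from h import *
f=grab("top")
g=grab("side")
im=f["color"].astype(int)
m=(im.min(2)>95).astype(np.uint8)
m[im[:,:,0]-im[:,:,1]>40]=0
n,l,st,c=cv2.connectedComponentsWithStats(m)
for i in range(1,n):
    x,y,w,h,a=st[i]
    if 30<a<6000 and 140<c[i][0]<480 and 90<c[i][1]<220:
        z=.01 if a>1200 else .026
        cn=max(cv2.findContours((l==i).astype(np.uint8),cv2.RETR_EXTERNAL,cv2.CHAIN_APPROX_NONE)[0],key=len)[:,0]
        r=cv2.minAreaRect((unproj(f,cn,z)*1000).astype(np.float32))
        print(c[i].round(1),a,np.round(r[0],1),np.round(r[1],1),round(r[2],1))
a=rectify(f,.01,.36,.76,-.40,.40); b=rectify(g,.01,.36,.76,-.40,.40)
cv2.imwrite("pics/rt.png",a); cv2.imwrite("pics/rs.png",b)
E
```

```text
[297.2 125.2] 3241 [638.2  21.4] [177.3 174.9] 3.9
[235.9 121.5] 35 [646.6 202.7] [20.3 60.7] 10.5
[238.7 132.4] 193 [614.2 195.6] [46.  50.4] 54.1
[370.3 138.3] 392 [ 585.6 -195.7] [61.7 70.4] 43.8
[430.  161.9] 2783 [ 516.9 -371.2] [176.  175.3] 5.1
[442.  144.1] 43 [ 562.3 -408.7] [17.9 19. ] 85.8
[183.6 177.7] 3454 [484.2 360.8] [176.5 175.5] 8.1
[415.6 147.1] 45 [ 555.1 -329. ] [21.1 18.5] 88.6
[340.  183.3] 359 [ 451.5 -100.2] [117.7  26.9] 19.4
[419.7 173.4] 48 [ 474.8 -336.4] [20.9 19.4] 41.7
[304.  192.2] 365 [427.4   5.4] [ 27.  117.3] 72.4
[378.4 182.5] 51 [ 450.1 -213.3] [20.7 21. ] 88.5
[237.8 187.8] 212 [445.9 197.7] [48.9 43.2] 43.8
[274.7 191.9] 210 [429.7  91.5] [43.7 47.7] 89.1
```

View pics/rt.png

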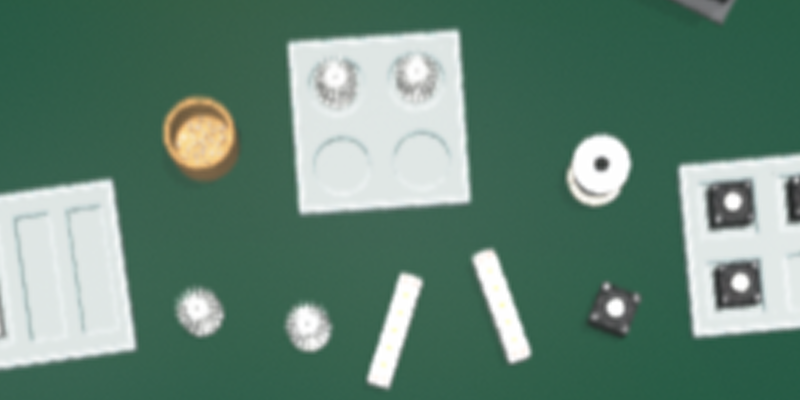

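View pics/rs.png

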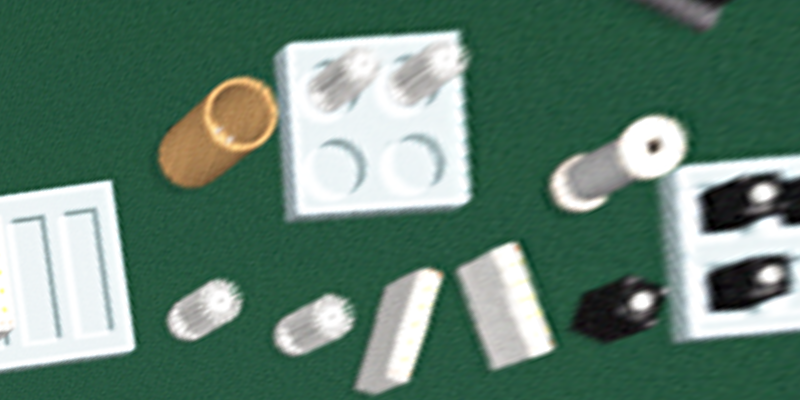

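```bash
cat > fit.py <<'E'
from h import *
from scipy.optimize import minimize
def box(l,w,h):
    return np.array([[a*l/2,b*w/2,c*h] for a in(-1,1) for b in(-1,1) for c in(0,1)])
t=np.linspace(0,2*np.pi,40,endpoint=False)
def cyl(d,h): return np.vstack([np.c_[d/2*np.cos(t),d/2*np.sin(t),0*t+z] for z in(0,h)])
M={"bar":box(.11,.02,.026),"sink":cyl(.042,.03),"fan":box(.04,.04,.028),"tray":box(.17,.17,.01)}
def hull(f,m,p,z=0):
    P=m@R.from_euler("z",p[2]).as_matrix().T+[p[0],p[1],z]; return cv2.convexHull(proj(f,P).astype(np.float32))[:,0]
def render(h,o,w,S=8):
    im=np.zeros((w[1]*S,w[0]*S),np.uint8)
    cv2.fillPoly(im,[np.round(((h-o+.5)*S-.5)*16).astype(np.int32)],255,shift=4)
    return cv2.resize(im,w,interpolation=cv2.INTER_AREA)/255.
def fit(fs,m,p0,z=0,black=False):
    ob=[]
    for f in fs:
        h=hull(f,m,p0,z); lo=np.floor(h.min(0)-7).astype(int); w=tuple(int(v) for v in np.ceil(h.max(0)+8)-lo)
        c=f["color"][lo[1]:lo[1]+w[1],lo[0]:lo[0]+w[0]].astype(float)
        s=c[:,:,1]-c[:,:,0]
        if not black: s=c[:,:,0]
        a=(c[:,:,1]-c[:,:,0]); bg=np.median(np.r_[s[0],s[-1],s[:,0],s[:,-1]])
        msk=np.clip((bg-s)/(bg*.7),0,1) if black else np.clip((s-bg)/(110-bg),0,1)
        ob.append((f,lo,w,msk))
    cost=lambda p:sum(((render(hull(f,m,p,z),lo,w)-k)**2).sum()/k.sum() for f,lo,w,k in ob)
    s=minimize(cost,p0,method="Nelder-Mead",options=dict(initial_simplex=np.array(p0)+np.array([[0,0,0],[.006,0,0],[0,.006,0],[0,0,.08]]),xatol=1e-5,fatol=1e-4))
    return s.x,s.fun
E
python3 - <<'E'
from fit import *
f,g=grab("top"),grab("side")
for n,k,p in [("bar1","bar",(.425,.005,-.29)),("bar2","bar",(.449,-.1,.3)),("sinkL","sink",(.443,.196,0)),("sinkR","sink",(.427,.091,0)),("fan","fan",(.447,-.212,-.4)),
 ("bartray","tray",(.482,.36,.135)),("sinktray","tray",(.637,.021,.065)),("fantray","tray",(.515,-.371,.087))]:
    for nm,fs in(("both",[f,g]),("top",[f]),("side",[g])):
        x,c=fit(fs,M[k],p,0,k=="fan"); print(n,nm,np.round(x[:2]*1000,1),round(float(x[2]),3),round(c,3))
E
```

```text
bar1 both [429.1   5.8] -0.294 0.665
bar1 top [428.7   5.7] -0.351 0.154
bar1 side [426.3   6.1] -0.274 0.498
bar2 both [ 452.3 -100.8] 0.358 0.336
bar2 top [ 453.1 -101.5] 0.357 0.119
bar2 side [451.  -98.7] 0.328 0.208
sinkL both [447.1 200.8] 0.017 0.138
sinkL top [447.  199.7] 0.021 0.06
sinkL side [446.  202.2] -0.049 0.06
sinkR both [431.7  91.9] -0.025 0.329
sinkR top [431.4  91.6] 0.019 0.069
sinkR side [431.1  93.9] -0.027 0.252
fan both [ 449.5 -212.6] -0.334 0.589
fan top [ 449.3 -212.2] -0.362 0.024
fan side [ 447. -212.] -0.36 0.558
bartray both [484.3 362.2] 0.138 0.081
bartray top [484.9 362.4] 0.139 0.034
bartray side [483.9 362.6] 0.141 0.045
sinktray both [638.5  21.6] 0.06 0.23
sinktray top [639.7  20.8] 0.085 0.041
sinktray side [637.9  21.9] 0.072 0.189
fantray both [ 517.  -371.8] 0.085 0.46
fantray top [ 517.2 -372.1] 0.088 0.076
fantray side [ 517.3 -368.6] 0.085 0.38
```

```bash
cat > go.py <<'E'
import sys; from h import *
def go(x,y,z,yaw,s=None):
    s=s or telemetry.observe(); r=R.from_euler("xyz",s["tool_rot"]); d=r.inv().apply(np.array([x,y,z])-s["position"])*100
    t=-((yaw-s["tool_rot"][2]+np.pi/2)%np.pi-np.pi/2)
    print("shift cm",d.round(2),"turn",round(t,3),"| now",np.round(s["position"],4),round(s["tool_rot"][2],3),"w",round(s["grip_width"],4),"t",s["clock"],"F",np.round(s["force"],1),"q",s["qpos"].round(2))
if __name__=="__main__": go(*map(float,sys.argv[1:5]))
E
python3 go.py .452 -.1005 .12 .35
```

```text
shift cm [ 36.25 -33.69  11.13] turn 0.103 | now [ 0.2734 -0.562   0.2313] 0.453 w 0.0857 t 1.1 F [ 0.5 -0.9  0.5] q [ 1.05  0.52 -0.04  1.6   0.02  1.02 -0.11]
```

Request:
{"api": "apply_moves", "payload": {"steps": [[1.5,-1.4,0.4,0],[4,-3.7,1,0],[6.8,-6.3,1.5,0],[9.6,-8.9,2,0],[12.4,-11.5,3,0.03],[15.2,-14.1,4,0.03],[18,-16.7,5,0.05],[20.8,-19.3,6,0.05],[23.6,-21.9,7,0.08],[26,-24.1,8,0.1]], "claw": 0.4, "force": 50}}

```text
clock: 1.93
position: [0.4024, -0.2292, 0.1511]
tool_rot: [3.141, -0.001, 0.352]
force: [0.7, -1.4, -0.8]
grip_width: 0.0514
```

```bash
python3 go.py .452 -.1005 .06 .35
```

```text
shift cm [  9.09 -10.38   9.12] turn 0.002 | now [ 0.4024 -0.2292  0.1511] 0.352 w 0.0514 t 1.9333 F [ 0.7 -1.4 -0.8] q [ 0.47  0.39 -0.1   2.09  0.06  0.67 -0.89]
```

Request:
{"api": "apply_moves", "payload": {"steps": [[2,-2.5,1.5,0],[4.5,-5.5,3.5,0],[7,-8,5.5,0],[8.5,-9.7,7.5,0],[9.1,-10.4,8.5,0],[9.1,-10.4,9,0],[9.1,-10.4,9.1,0],[9.1,-10.4,9.1,0],[9.1,-10.4,9.1,0],[9.1,-10.4,9.1,0]]}}

```text
clock: 2.77
position: [0.4513, -0.1037, 0.0611]
tool_rot: [3.141, -0.001, 0.351]
force: [0.4, -0.5, 0.2]
grip_width: 0.051
```

Run:
```python
from go import *
go(.452,-.1005,.009,.35)
for n in("side","top"):
    f=grab(n); c=np.array([300,190]) if n=="side" else np.array([340,184])
    i=f["color"][c[1]-70:c[1]+70,c[0]-90:c[0]+90,::-1]; cv2.imwrite(f"pics/a_{n}.png",i)
a,b=cv2.imread("pics/a_side.png"),cv2.imread("pics/a_top.png")
cv2.imwrite("pics/a.png",cv2.resize(np.hstack([a,b]),None,fx=2.2,fy=2.2,interpolation=cv2.INTER_CUBIC))
```

```text
shift cm [ 0.17 -0.28  5.2 ] turn 0.001 | now [ 0.4513 -0.1037  0.0611] 0.351 w 0.051 t 2.7667 F [ 0.4 -0.5  0.2] q [ 0.16  0.56 -0.08  2.14  0.1   0.45 -1.22]
```

View pics/a.png

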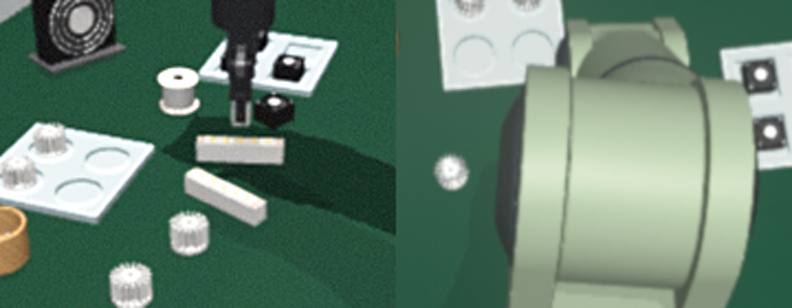

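Request:
{"api": "apply_moves", "payload": {"steps": [[0.2,-0.3,1,0],[0.2,-0.3,2.2,0],[0.2,-0.3,3.4,0],[0.2,-0.3,4.4,0],[0.2,-0.3,5,0],[0.2,-0.3,5.2,0],[0.2,-0.3,5.2,0],[0.2,-0.3,5.2,0],[0.2,-0.3,5.2,0],[0.2,-0.3,5.2,0]]}}

```text
clock: 3.7
position: [0.4524, -0.0991, 0.0087]
tool_rot: [3.141, -0.001, 0.353]
force: [-0.3, -0.6, -0.9]
grip_width: 0.0512
```

Request:
{"api": "apply_moves", "payload": {"steps": [[0,0,0,0],[0,0,0,0],[0,0,0,0],[0,0,0,0],[0,0,0,0],[0,0,0,0],[0,0,0,0],[0,0,0,0],[0,0,0,0],[0,0,0,0]], "claw": 1, "force": 50}}

```text
clock: 4.53
position: [0.4522, -0.0991, 0.0087]
tool_rot: [3.141, -0.0, 0.353]
force: [-1.7, -0.4, 9.1]
grip_width: 0.0187
```

```bash
python3 go.py .4845 .3623 .1 .139
```

```text
shift cm [ 18.97 -42.18  -9.14] turn 0.214 | now [ 0.4522 -0.0991  0.0087] 0.353 w 0.0187 t 4.5333 F [-1.7 -0.4  9.1] q [ 0.13  0.67 -0.06  2.15  0.12  0.32 -1.24]
```

Request:
{"api": "apply_moves", "payload": {"steps": [[0,0,-1,0],[0,0,-3,0],[0.5,-1,-5,0],[1.5,-3.3,-7,0],[3,-6.6,-8.5,0],[4.6,-10.2,-9.1,0.05],[6.2,-13.8,-9.1,0.1],[7.8,-17.4,-9.1,0.15],[9.4,-21,-9.1,0.2],[11,-24.4,-9.1,0.21]]}}

```text
clock: 5.37
position: [0.4705, 0.1703, 0.1001]
tool_rot: [-3.141, -0.0, 0.14]
force: [0.8, 0.1, -1.6]
grip_width: 0.0186
```

```bash
python3 go.py .4845 .3623 .05 .139
```

```text
shift cm [  4.06 -18.81   5.02] turn 0.001 | now [0.4705 0.1703 0.1001] 0.14 w 0.0186 t 5.3667 F [ 0.8  0.1 -1.6] q [-0.46  0.52 -0.01  2.03  0.01  0.58 -1.9 ]
```

Request:
{"api": "apply_moves", "payload": {"steps": [[0.7,-3.3,0,0],[1.4,-6.6,0,0],[2.1,-9.9,0,0],[2.8,-13.2,0,0],[3.4,-16,0.5,0],[3.9,-18,1.5,0],[4.1,-18.8,3,0],[4.1,-18.8,4.5,0],[4.1,-18.8,5,0],[4.1,-18.8,5,0]]}}

```text
clock: 6.2
position: [0.4842, 0.3591, 0.0486]
tool_rot: [3.14, 0.002, 0.143]
force: [0.4, -0.6, -1.5]
grip_width: 0.0186
```

Request:
{"api": "apply_moves", "payload": {"steps": [[0,0,0,0],[0,0,0,0],[0,0,0,0],[0,0,0,0],[0,0,0,0],[0,0,0,0],[0,0,0,0],[0,0,0,0],[0,0,0,0],[0,0,0,0]]}}

```text
clock: 7.03
position: [0.4849, 0.3599, 0.0493]
tool_rot: [-3.142, -0.0, 0.143]
force: [-0.3, -0.1, -1.1]
grip_width: 0.0189
```

Run:
```python
from go import *
go(.4845,.3623,.011,.139)
f=grab("side"); i=f["color"][200:360,130:330,::-1]
g=grab("top"); j=g["color"][100:260,120:320,::-1]
cv2.imwrite("pics/b.png",cv2.resize(np.hstack([i,j]),None,fx=2,fy=2,interpolation=cv2.INTER_CUBIC))
```

```text
shift cm [-0.   -0.24  3.83] turn 0.004 | now [0.4849 0.3599 0.0493] 0.143 w 0.0189 t 7.0333 F [-0.3 -0.1 -1.1] q [-0.74  0.73  0.01  1.78 -0.01  0.63 -2.16]
```

View pics/b.png

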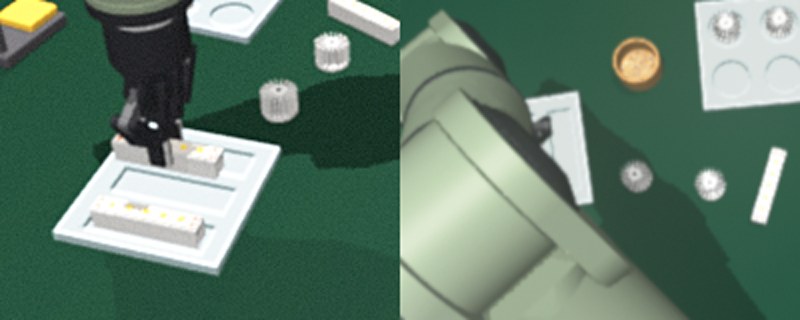

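Request:
{"api": "apply_moves", "payload": {"steps": [[0,-0.25,0.8,0],[0,-0.25,1.6,0],[0,-0.25,2.4,0],[0,-0.25,3,0],[0,-0.25,3.4,0],[0,-0.25,3.6,0],[0,-0.25,3.75,0],[0,-0.25,3.85,0],[0,-0.25,3.85,0],[0,-0.25,3.85,0]]}}

```text
clock: 7.97
position: [0.4846, 0.3624, 0.011]
tool_rot: [-3.141, -0.0, 0.143]
force: [0.5, -0.1, -1.1]
grip_width: 0.0188
```

```bash
python3 go.py .4845 .3623 .011 .139
```

```text
shift cm [-0.02  0.01  0.  ] turn 0.004 | now [0.4846 0.3624 0.011 ] 0.143 w 0.0188 t 7.9667 F [ 0.5 -0.1 -1.1] q [-0.74  0.79  0.    1.79 -0.    0.57 -2.16]
```

Request:
{"api": "apply_moves", "payload": {"steps": [[0,0,0.05,0],[0,0,0.08,0],[0,0,0.08,0],[0,0,0.08,0],[0,0,0.08,0],[0,0,0.08,0],[0,0,0.08,0],[0,0,0.08,0],[0,0,0.08,0],[0,0,0.08,0]]}}

```text
clock: 8.8
position: [0.4847, 0.3625, 0.0107]
tool_rot: [-3.141, -0.0, 0.143]
force: [-3.2, -1.2, 8.9]
grip_width: 0.0184
```

Request:
{"api": "apply_moves", "payload": {"steps": [[0,0,0,0],[0,0,0,0],[0,0,0,0],[0,0,0,0],[0,0,0,0],[0,0,0,0],[0,0,-0.1,0],[0,0,-0.4,0],[0,0,-0.9,0],[0,0,-1.5,0]], "claw": 0.62}}

```text
clock: 9.63
position: [0.4844, 0.3623, 0.0254]
tool_rot: [3.141, 0.0, 0.143]
force: [0.8, 0.5, -0.1]
grip_width: 0.0323
```

```bash
python3 go.py .428 .006 .1 -.315
```

```text
shift cm [-10.65  34.46  -7.45] turn 0.458 | now [0.4844 0.3623 0.0254] 0.143 w 0.0323 t 9.6333 F [ 0.8  0.5 -0.1] q [-0.74  0.77  0.    1.78 -0.01  0.59 -2.16]
```

Request:
{"api": "apply_moves", "payload": {"steps": [[0,0,-1.5,0],[0,0,-4,0],[-0.6,2,-6.5,0],[-1.7,5.5,-7.5,0.05],[-2.8,9.2,-7.5,0.12],[-3.9,12.9,-7.5,0.2],[-5.1,16.6,-7.5,0.28],[-6.3,20.3,-7.5,0.36],[-7.4,24,-7.5,0.42],[-8.5,27.4,-7.5,0.46]], "claw": 0.4}}

```text
clock: 10.47
position: [0.4389, 0.0772, 0.1007]
tool_rot: [-3.141, -0.001, -0.321]
force: [1.7, -0.6, 0.6]
grip_width: 0.0514
```

```bash
python3 go.py .428 .006 .06 -.315
```

```text
shift cm [1.21 7.1  4.07] turn -0.006 | now [0.4389 0.0772 0.1007] -0.321 w 0.0514 t 10.4667 F [ 1.7 -0.6  0.6] q [-0.39  0.46  0.11  2.17 -0.1   0.51 -2.1 ]
```

Request:
{"api": "apply_moves", "payload": {"steps": [[0.4,2.5,0.3,0],[0.9,5,1,0],[1.1,6.5,2,0],[1.2,7.1,3,0],[1.2,7.1,3.8,0],[1.2,7.1,4.1,0],[1.2,7.1,4.1,0],[1.2,7.1,4.1,0],[1.2,7.1,4.1,0],[1.2,7.1,4.1,0]]}}

```text
clock: 11.3
position: [0.4289, 0.0084, 0.0594]
tool_rot: [-3.141, -0.001, -0.316]
force: [-0.6, -0.5, 0.7]
grip_width: 0.0513
```

```bash
python3 go.py .428 .006 .009 -.315
```

```text
shift cm [-0.01  0.25  5.04] turn -0.001 | now [0.4289 0.0084 0.0594] -0.316 w 0.0513 t 11.3 F [-0.6 -0.5  0.7] q [-0.22  0.53  0.08  2.23 -0.11  0.38 -1.94]
```

Request:
{"api": "apply_moves", "payload": {"steps": [[0,0.2,1,0],[0,0.2,2.2,0],[0,0.2,3.4,0],[0,0.2,4.4,0],[0,0.2,4.9,0],[0,0.2,5.05,0],[0,0.2,5.05,0],[0,0.2,5.05,0],[0,0.2,5.05,0],[0,0.2,5.05,0]]}}

```text
clock: 12.13
position: [0.4282, 0.006, 0.0089]
tool_rot: [-3.141, -0.001, -0.317]
force: [0.0, 0.9, 0.2]
grip_width: 0.0515
```

Request:
{"api": "apply_moves", "payload": {"steps": [[0,0,0,0],[0,0,0,0],[0,0,0,0],[0,0,0,0],[0,0,0,0],[0,0,0,0],[0,0,0,0],[0,0,0,0],[0,0,0,0],[0,0,0,0]], "claw": 1}}

```text
clock: 12.97
position: [0.4281, 0.006, 0.0088]
tool_rot: [-3.141, -0.0, -0.317]
force: [-0.9, 1.2, 11.6]
grip_width: 0.0186
```

```bash
python3 go.py .4918 .3098 .1 .139
```

```text
shift cm [ -3.42 -30.86  -9.11] turn -0.456 | now [0.4281 0.006  0.0088] -0.317 w 0.0186 t 12.9667 F [-0.9  1.2 11.6] q [-0.19  0.65  0.05  2.25 -0.12  0.25 -1.93]
```

Request:
{"api": "apply_moves", "payload": {"steps": [[0,0,-1,0],[0,0,-3,0],[0,-1,-5.5,0],[-0.3,-3.2,-7.5,-0.05],[-0.7,-6.5,-8.8,-0.13],[-1.1,-10,-9.1,-0.21],[-1.5,-13.5,-9.1,-0.29],[-1.9,-17,-9.1,-0.37],[-2.3,-20.5,-9.1,-0.43],[-2.7,-24,-9.1,-0.456]]}}

```text
clock: 13.8
position: [0.4772, 0.244, 0.1003]
tool_rot: [3.142, -0.0, 0.142]
force: [0.5, -0.3, -1.6]
grip_width: 0.0188
```

```bash
python3 go.py .4918 .3098 .05 .139
```

```text
shift cm [ 2.38 -6.31  5.03] turn 0.003 | now [0.4772 0.244  0.1003] 0.142 w 0.0188 t 13.8 F [ 0.5 -0.3 -1.6] q [-0.58  0.57  0.    1.94 -0.    0.63 -2.01]
```

Request:
{"api": "apply_moves", "payload": {"steps": [[0.8,-2.2,0,0],[1.6,-4.4,0.5,0],[2.2,-5.8,1.5,0],[2.4,-6.3,3,0],[2.4,-6.3,4.2,0],[2.4,-6.3,5,0],[2.4,-6.3,5,0],[2.4,-6.3,5,0],[2.4,-6.3,5,0],[2.4,-6.3,5,0]]}}

```text
clock: 14.63
position: [0.4927, 0.3079, 0.0503]
tool_rot: [-3.141, -0.001, 0.138]
force: [-0.6, -0.3, -0.6]
grip_width: 0.0188
```

```bash
python3 go.py .4918 .3098 .0106 .139
```

```text
shift cm [-0.06 -0.2   3.97] turn -0.001 | now [0.4927 0.3079 0.0503] 0.138 w 0.0188 t 14.6333 F [-0.6 -0.3 -0.6] q [-0.66  0.7   0.    1.85 -0.01  0.6  -2.09]
```

Request:
{"api": "apply_moves", "payload": {"steps": [[0,-0.1,0.8,0],[0,-0.1,1.7,0],[0,-0.1,2.6,0],[0,-0.1,3.3,0],[0,-0.1,3.7,0],[0,-0.1,3.85,0],[0,-0.1,3.9,0],[0,-0.1,3.95,0],[0,-0.1,4,0],[0,-0.1,4,0]]}}

```text
clock: 15.47
position: [0.4915, 0.3088, 0.0108]
tool_rot: [3.141, 0.001, 0.139]
force: [-13.5, -8.0, 40.1]
grip_width: 0.0186
```

Request:
{"api": "apply_moves", "payload": {"steps": [[0,0,0.02,0],[0,0,0.02,0],[0,0,0.02,0],[0,0,0.02,0],[0,0,0.02,0],[0,0,0.02,0],[0,0,0.02,0],[0,0,0.02,0],[0,0,0.02,0],[0,0,0.02,0]]}}

```text
clock: 16.3
position: [0.4916, 0.3088, 0.0108]
tool_rot: [3.141, 0.001, 0.139]
force: [-15.3, -7.7, 43.8]
grip_width: 0.0187
```

Request:
{"api": "apply_moves", "payload": {"steps": [[0,0,0,0],[0,0,0,0],[0,0,0,0],[0,0,0,0],[0,0,0,0],[0,0,0,0],[0,0,-0.1,0],[0,0,-0.4,0],[0,0,-0.9,0],[0,0,-1.5,0]], "claw": 0.62}}

```text
clock: 17.13
position: [0.492, 0.309, 0.0245]
tool_rot: [3.141, 0.0, 0.139]
force: [0.4, 0.5, 0.3]
grip_width: 0.0326
```

```bash
python3 go.py .4465 .2005 .1 .2
```

```text
shift cm [-6.01 10.12 -7.55] turn -0.061 | now [0.492  0.309  0.0245] 0.139 w 0.0326 t 17.1333 F [0.4 0.5 0.3] q [-0.67  0.74  0.    1.85 -0.    0.55 -2.09]
```

Request:
{"api": "apply_moves", "payload": {"steps": [[0,0,-1.5,0],[0,0,-4,0],[-0.8,1.5,-5,-0.02],[-2.4,4,-4.5,-0.06],[-4.2,7,-4,-0.06],[-5.5,9.2,-4,-0.06],[-6,10.1,-4,-0.06],[-6,10.1,-4,-0.06],[-6,10.1,-4,-0.06],[-6,10.1,-4,-0.06]]}}

```text
clock: 17.97
position: [0.4474, 0.2021, 0.0647]
tool_rot: [-3.141, -0.001, 0.199]
force: [-0.4, -0.4, -1.0]
grip_width: 0.0326
```

Run:
```python
from fit import *
from go import go
go(.4465,.2005,.008,.2)
f=grab("side"); i=f["color"][190:350,140:380,::-1]
cv2.imwrite("pics/c.png",cv2.resize(i,None,fx=3,fy=3,interpolation=cv2.INTER_CUBIC))
```

```text
shift cm [-0.12  0.14  5.67] turn -0.001 | now [0.4474 0.2021 0.0647] 0.199 w 0.0326 t 17.9667 F [-0.4 -0.4 -1. ] q [-0.53  0.58 -0.02  2.07  0.03  0.49 -1.94]
```

View pics/c.png

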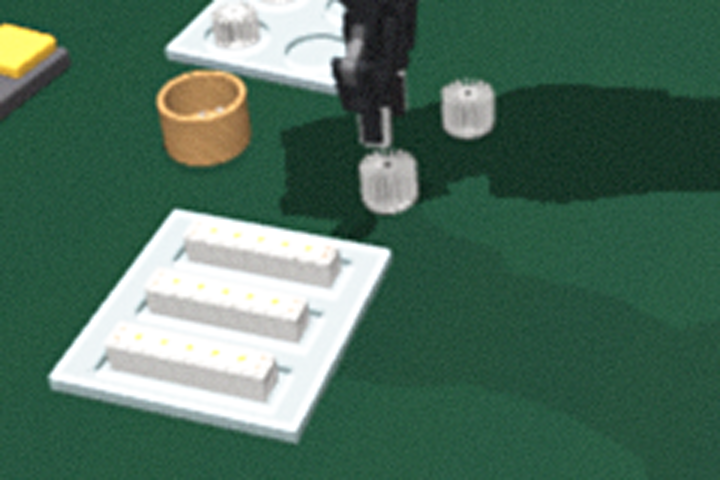

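Request:
{"api": "apply_moves", "payload": {"steps": [[-0.1,0.1,0,0],[-0.1,0.1,0,0],[-0.1,0.1,0.5,0],[-0.1,0.1,1.5,0],[-0.1,0.1,2.7,0],[-0.1,0.1,3.9,0],[-0.1,0.1,4.8,0],[-0.1,0.1,5.5,0],[-0.1,0.1,5.7,0],[-0.1,0.1,5.7,0]], "claw": 0.2}}

```text
clock: 18.85
position: [0.4455, 0.1995, 0.0067]
tool_rot: [3.141, 0.001, 0.199]
force: [-0.1, -0.4, 0.7]
grip_width: 0.0687
```

Request:
{"api": "apply_moves", "payload": {"steps": [[0,0,0,0],[0,0,0,0],[0,0,0,0],[0,0,0,0],[0,0,0,0],[0,0,0,0],[0,0,0,0],[0,0,0,0],[0,0,0,0],[0,0,0,0]], "claw": 1, "force": 40}}

```text
clock: 19.68
position: [0.4462, 0.1997, 0.008]
tool_rot: [-3.141, -0.001, 0.199]
force: [-1.2, -1.2, 7.2]
grip_width: 0.0411
```

```bash
python3 go.py .596 .0582 .1 .075
```

```text
shift cm [11.91 16.82 -9.19] turn 0.124 | now [0.4462 0.1997 0.008 ] 0.199 w 0.0411 t 19.6833 F [-1.2 -1.2  7.2] q [-0.53  0.69 -0.02  2.09  0.03  0.36 -1.95]
```

Request:
{"api": "apply_moves", "payload": {"steps": [[0,0,-1,0],[0,0,-3,0],[0.5,0.7,-5.5,0],[1.7,2.4,-7.5,0.05],[3.4,4.8,-8.8,0.1],[5.4,7.6,-9.2,0.124],[7.4,10.4,-9.2,0.124],[9.4,13.2,-9,0.124],[11,15.5,-8,0.124],[11.9,16.8,-7,0.124]]}}

```text
clock: 20.52
position: [0.5982, 0.0552, 0.0786]
tool_rot: [3.141, -0.003, 0.072]
force: [-0.2, 0.0, -0.8]
grip_width: 0.0407
```

Request:
{"api": "apply_moves", "payload": {"steps": [[0,0,0.5,0],[0,0,1.3,0],[0,0,2,0],[0,0,2.5,0],[0,0,2.8,0],[0,0,3,0],[0,0,3,0],[0,0,3,0],[0,0,3,0],[0,0,3,0]]}}

```text
clock: 21.35
position: [0.5958, 0.0585, 0.0476]
tool_rot: [-3.142, -0.0, 0.075]
force: [0.1, 0.0, -1.3]
grip_width: 0.0407
```

Run:
```python
from fit import *
from go import go
go(.596,.0582,.0101,.075)
f=grab("side"); i=f["color"][140:260,160:320,::-1]
g=grab("top"); j=g["color"][70:190,220:380,::-1]
cv2.imwrite("pics/d.png",cv2.resize(np.hstack([i,j]),None,fx=2.5,fy=2.5,interpolation=cv2.INTER_CUBIC))
```

```text
shift cm [0.02 0.03 3.75] turn -0.0 | now [0.5958 0.0585 0.0476] 0.075 w 0.0407 t 21.35 F [ 0.1  0.  -1.3] q [-0.19  0.72 -0.    1.8   0.    0.62 -1.7 ]
```

View pics/d.png

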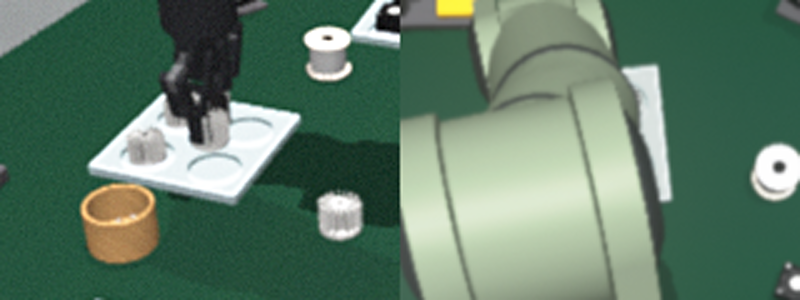

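Request:
{"api": "apply_moves", "payload": {"steps": [[0,0,0.8,0],[0,0,1.6,0],[0,0,2.4,0],[0,0,3,0],[0,0,3.4,0],[0,0,3.6,0],[0,0,3.7,0],[0,0,3.75,0],[0,0,3.75,0],[0,0,3.75,0]]}}

```text
clock: 22.28
position: [0.5957, 0.0584, 0.0101]
tool_rot: [-3.142, -0.0, 0.075]
force: [-2.0, -1.4, 3.4]
grip_width: 0.0407
```

Request:
{"api": "apply_moves", "payload": {"steps": [[0,0,0,0],[0,0,0,0],[0,0,0,0],[0,0,0,0],[0,0,0,0],[0,0,0,0],[0,0,-0.1,0],[0,0,-0.4,0],[0,0,-0.9,0],[0,0,-1.5,0]], "claw": 0.38}}

```text
clock: 23.12
position: [0.5956, 0.0584, 0.0252]
tool_rot: [3.142, 0.0, 0.075]
force: [-0.1, -0.0, 0.3]
grip_width: 0.0528
```

```bash
python3 go.py .4312 .092 .065 .1
```

```text
shift cm [-16.14  -4.58  -3.98] turn -0.025 | now [0.5956 0.0584 0.0252] 0.075 w 0.0528 t 23.1167 F [-0.1 -0.   0.3] q [-0.19  0.76 -0.    1.8   0.    0.58 -1.7 ]
```

Contact was gentle (3.4 N). Next is the second sink.

Request:
{"api": "apply_moves", "payload": {"steps": [[0,0,-1.5,0],[0,0,-4,0],[-0.8,-0.2,-5.5,-0.02],[-3,-0.8,-5.5,-0.02],[-6,-1.7,-5.5,-0.02],[-9.5,-2.7,-5.5,-0.02],[-13,-3.7,-5,-0.02],[-15.4,-4.4,-4.5,-0.02],[-16.1,-4.6,-4,-0.02],[-16.1,-4.6,-4,-0.02]], "claw": 0.2}}

```text
clock: 23.95
position: [0.4302, 0.0927, 0.0649]
tool_rot: [3.142, 0.001, 0.096]
force: [0.5, -0.0, -0.2]
grip_width: 0.0685
```

Request:
{"api": "apply_moves", "payload": {"steps": [[0,0,0,0],[0,0,0,0],[0,0,0,0],[0,0,0.5,0],[0,0,1,0],[0,0,1,0],[0,0,1,0],[0,0,1,0],[0,0,1,0],[0,0,1,0]]}}

```text
clock: 24.78
position: [0.4318, 0.0923, 0.0549]
tool_rot: [-3.142, -0.0, 0.095]
force: [-0.8, -0.5, -0.2]
grip_width: 0.0685
```

```bash
python3 go.py .4312 .092 .008 .1
```

```text
shift cm [-0.06  0.02  4.69] turn -0.005 | now [0.4318 0.0923 0.0549] 0.095 w 0.0685 t 24.7833 F [-0.8 -0.5 -0.2] q [-0.34  0.55 -0.01  2.2   0.01  0.39 -1.83]
```

Request:
{"api": "apply_moves", "payload": {"steps": [[0,0,0.8,0],[0,0,1.8,0],[0,0,2.8,0],[0,0,3.7,0],[0,0,4.3,0],[0,0,4.6,0],[0,0,4.7,0],[0,0,4.7,0],[0,0,4.7,0],[0,0,4.7,0]]}}

```text
clock: 25.62
position: [0.4319, 0.0923, 0.0081]
tool_rot: [-3.141, -0.001, 0.095]
force: [0.1, -1.4, 0.2]
grip_width: 0.0684
```

Request:
{"api": "apply_moves", "payload": {"steps": [[0,0,0,0],[0,0,0,0],[0,0,0,0],[0,0,0,0],[0,0,0,0],[0,0,0,0],[0,0,0,0],[0,0,0,0],[0,0,0,0],[0,0,0,0]], "claw": 1}}

```text
clock: 26.45
position: [0.4319, 0.0923, 0.0082]
tool_rot: [-3.141, -0.001, 0.095]
force: [-1.4, 0.6, 11.4]
grip_width: 0.0407
```

```bash
python3 go.py .602 -.0216 .05 .075
```

```text
shift cm [15.86 12.95 -4.17] turn 0.02 | now [0.4319 0.0923 0.0082] 0.095 w 0.0407 t 26.45 F [-1.4  0.6 11.4] q [-0.34  0.65 -0.    2.21  0.01  0.28 -1.83]
```

Request:
{"api": "apply_moves", "payload": {"steps": [[0,0,-1,0],[0,0,-3,0],[0.6,0.5,-5.5,0],[2.2,1.8,-7.5,0.02],[4.6,3.8,-8.8,0.02],[7.4,6,-9.2,0.02],[10.2,8.3,-9.2,0.02],[13,10.6,-8.5,0.02],[15,12.3,-7.7,0.02],[15.9,12.95,-7,0.02]]}}

```text
clock: 27.28
position: [0.6046, -0.0247, 0.0782]
tool_rot: [3.14, -0.002, 0.072]
force: [-0.5, -0.6, 0.4]
grip_width: 0.0406
```

Request:
{"api": "apply_moves", "payload": {"steps": [[0,0,0.5,0],[0,0,1.3,0],[0,0,2,0],[0,0,2.5,0],[0,0,2.8,0],[0,0,3,0],[0,0,3,0],[0,0,3,0],[0,0,3,0],[0,0,3,0]]}}

```text
clock: 28.12
position: [0.6024, -0.0216, 0.0481]
tool_rot: [3.142, -0.0, 0.075]
force: [-0.0, 0.1, -0.5]
grip_width: 0.0408
```

```bash
python3 go.py .602 -.0216 .0103 .075
```

```text
shift cm [-0.04 -0.01  3.78] turn -0.0 | now [ 0.6024 -0.0216  0.0481] 0.075 w 0.0408 t 28.1167 F [-0.   0.1 -0.5] q [-0.06  0.73 -0.01  1.78  0.01  0.63 -1.57]
```

Request:
{"api": "apply_moves", "payload": {"steps": [[0,0,0.8,0],[0,0,1.6,0],[0,0,2.4,0],[0,0,3,0],[0,0,3.4,0],[0,0,3.6,0],[0,0,3.73,0],[0,0,3.78,0],[0,0,3.78,0],[0,0,3.78,0]]}}

```text
clock: 28.95
position: [0.6022, -0.0217, 0.0104]
tool_rot: [-3.142, -0.0, 0.075]
force: [-3.3, 0.6, 6.1]
grip_width: 0.0403
```

Request:
{"api": "apply_moves", "payload": {"steps": [[0,0,0,0],[0,0,0,0],[0,0,0,0],[0,0,0,0],[0,0,0,0],[0,0,0,0],[0,0,-0.1,0],[0,0,-0.4,0],[0,0,-0.9,0],[0,0,-1.5,0]], "claw": 0.38}}

```text
clock: 29.78
position: [0.6022, -0.0217, 0.0254]
tool_rot: [3.142, 0.0, 0.075]
force: [0.1, -0.4, -0.1]
grip_width: 0.0529
```

```bash
python3 go.py .449 -.2123 .06 -.35
```

```text
shift cm [-16.7   17.86  -3.46] turn 0.425 | now [ 0.6022 -0.0217  0.0254] 0.075 w 0.0529 t 29.7833 F [ 0.1 -0.4 -0.1] q [-0.06  0.76 -0.01  1.79  0.01  0.59 -1.57]
```

Request:
{"api": "apply_moves", "payload": {"steps": [[0,0,-1.5,0],[0,0,-4,0],[-0.8,0.8,-6.5,0.04],[-2.8,3,-7.5,0.1],[-5.5,5.9,-7.5,0.18],[-8.2,8.8,-7.5,0.26],[-10.9,11.7,-7,0.34],[-13.6,14.6,-6,0.42],[-15.8,16.9,-4.5,0.425],[-16.7,17.9,-3.5,0.425]], "claw": 0.2}}

```text
clock: 30.62
position: [0.446, -0.216, 0.0601]
tool_rot: [3.14, 0.0, -0.355]
force: [-0.4, -0.7, -0.4]
grip_width: 0.0686
```

Request:
{"api": "apply_moves", "payload": {"steps": [[0,0,0,0],[0,0,0,0],[0,0,0,0],[0,0,0,0],[0,0,0,0],[0,0,0,0],[0,0,0,0],[0,0,0,0],[0,0,0,0],[0,0,0,0]]}}

```text
clock: 31.45
position: [0.4491, -0.2125, 0.06]
tool_rot: [-3.142, 0.0, -0.35]
force: [-0.4, -0.3, -0.2]
grip_width: 0.0684
```

Run:
```python
from fit import *
from go import go
go(.449,-.2123,.008,-.35)
f=grab("side"); i=f["color"][120:260,200:380,::-1]
cv2.imwrite("pics/e.png",cv2.resize(i,None,fx=4,fy=4,interpolation=cv2.INTER_CUBIC))
```

```text
shift cm [-0.02 -0.02  5.2 ] turn -0.0 | now [ 0.4491 -0.2125  0.06  ] -0.35 w 0.0684 t 31.45 F [-0.4 -0.3 -0.2] q [ 0.27  0.6   0.07  2.06 -0.09  0.48 -1.52]
```

View pics/e.png

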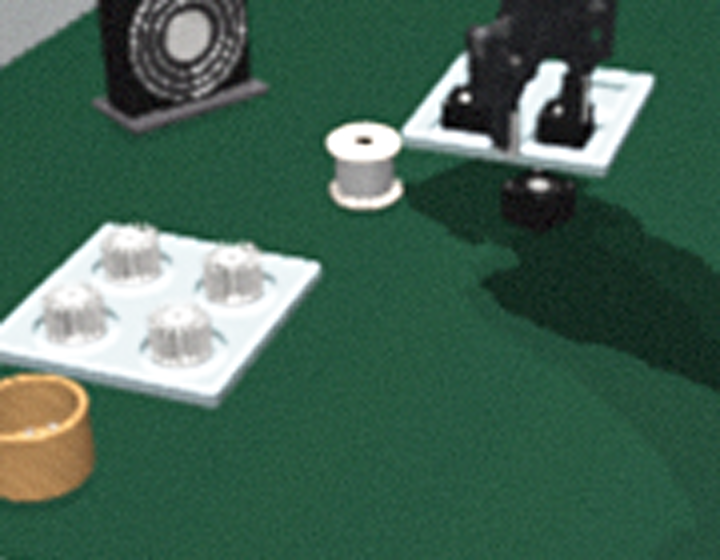

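Request:
{"api": "apply_moves", "payload": {"steps": [[0,0,0.8,0],[0,0,1.8,0],[0,0,2.8,0],[0,0,3.8,0],[0,0,4.6,0],[0,0,5,0],[0,0,5.2,0],[0,0,5.2,0],[0,0,5.2,0],[0,0,5.2,0]]}}

```text
clock: 32.33
position: [0.4493, -0.2127, 0.0084]
tool_rot: [-3.142, -0.001, -0.35]
force: [-0.2, -0.7, -0.3]
grip_width: 0.0681
```

Request:
{"api": "apply_moves", "payload": {"steps": [[0,0,0,0],[0,0,0,0],[0,0,0,0],[0,0,0,0],[0,0,0,0],[0,0,0,0],[0,0,0,0],[0,0,0,0],[0,0,0,0],[0,0,0,0]], "claw": 1}}

```text
clock: 33.17
position: [0.4492, -0.2127, 0.0084]
tool_rot: [-3.142, -0.0, -0.35]
force: [-1.6, 0.4, 7.2]
grip_width: 0.0393
```

```bash
python3 go.py .4807 -.4148 .1 .087
```

```text
shift cm [ 9.9  17.9  -9.16] turn -0.437 | now [ 0.4492 -0.2127  0.0084] -0.35 w 0.0393 t 33.1667 F [-1.6  0.4  7.2] q [ 0.28  0.7   0.05  2.07 -0.09  0.37 -1.51]
```

Request:
{"api": "apply_moves", "payload": {"steps": [[0,0,-1,0],[0,0,-3,0],[0.4,0.7,-5.5,0],[1.5,2.8,-7.5,-0.06],[3.2,5.8,-8.8,-0.15],[5,9,-9.2,-0.24],[6.8,12.2,-9.2,-0.33],[8.4,15.2,-9,-0.4],[9.5,17.2,-8,-0.437],[9.9,17.9,-7,-0.437]]}}

```text
clock: 34.0
position: [0.48, -0.4191, 0.0787]
tool_rot: [3.139, -0.001, 0.086]
force: [-0.5, 0.0, -0.6]
grip_width: 0.0393
```

Request:
{"api": "apply_moves", "payload": {"steps": [[0,0,0.5,0],[0,0,1.3,0],[0,0,2,0],[0,0,2.5,0],[0,0,2.8,0],[0,0,3,0],[0,0,3,0],[0,0,3,0],[0,0,3,0],[0,0,3,0]]}}

```text
clock: 34.83
position: [0.4808, -0.4148, 0.0483]
tool_rot: [3.141, -0.0, 0.087]
force: [0.4, 0.4, -0.6]
grip_width: 0.0393
```

```bash
python3 go.py .4807 -.4148 .0105 .087
```

```text
shift cm [-0.01 -0.    3.78] turn -0.0 | now [ 0.4808 -0.4148  0.0483] 0.087 w 0.0393 t 34.8333 F [ 0.4  0.4 -0.6] q [ 0.65  0.76 -0.05  1.69  0.05  0.69 -0.91]
```

Request:
{"api": "apply_moves", "payload": {"steps": [[0,0,0.8,0],[0,0,1.6,0],[0,0,2.4,0],[0,0,3,0],[0,0,3.4,0],[0,0,3.6,0],[0,0,3.73,0],[0,0,3.78,0],[0,0,3.78,0],[0,0,3.78,0]]}}

```text
clock: 35.67
position: [0.4807, -0.4148, 0.0105]
tool_rot: [3.141, -0.0, 0.087]
force: [-1.6, 1.4, 4.1]
grip_width: 0.0389
```

Request:
{"api": "apply_moves", "payload": {"steps": [[0,0,0,0],[0,0,0,0],[0,0,0,0],[0,0,0,0],[0,0,0,0],[0,0,0,0],[0,0,-0.1,0],[0,0,-0.4,0],[0,0,-0.9,0],[0,0,-1.5,0]], "claw": 0.38}}

```text
clock: 36.5
position: [0.4806, -0.4147, 0.0256]
tool_rot: [-3.141, 0.0, 0.087]
force: [0.3, 0.6, -0.5]
grip_width: 0.0531
```

```bash
python3 go.py .28 -.56 .231 .45
```

```text
shift cm [-21.25  12.74 -20.54] turn -0.363 | now [ 0.4806 -0.4147  0.0256] 0.087 w 0.0531 t 36.5 F [ 0.3  0.6 -0.5] q [ 0.65  0.8  -0.04  1.7   0.05  0.65 -0.91]
```

Retreating to the start area so the cameras see everything.

Request:
{"api": "apply_moves", "payload": {"steps": [[0,0,-2,0],[0,0,-5,0],[0,0,-8.5,0],[-0.5,0.3,-12,0],[-2.5,1.5,-15,-0.04],[-5,3,-17.5,-0.08],[-7.5,4.5,-19.5,-0.12],[-10,6,-20.5,-0.2],[-13,7.8,-20.5,-0.28],[-16,9.6,-20.5,-0.36]]}}

```text
clock: 37.33
position: [0.3286, -0.525, 0.232]
tool_rot: [3.139, -0.0, 0.451]
force: [0.6, -0.9, 0.0]
grip_width: 0.0531
```

Request:
{"api": "apply_moves", "payload": {"steps": [[-2,2,0,0],[-4,3.5,0,0],[-5,4.5,0,0],[-5,4.5,0,0],[-5,4.5,0,0],[-5,4.5,0,0],[-5,4.5,0,0],[-5,4.5,0,0],[-5,4.5,0,0],[-5,4.5,0,0]]}}

```text
clock: 38.17
position: [0.3042, -0.5861, 0.2304]
tool_rot: [3.141, -0.0, 0.447]
force: [0.3, -0.5, -0.6]
grip_width: 0.0533
```

Run:
```python
from fit import *
from go import go
go(.28,-.56,.231,.45)
f,g=grab("top"),grab("side")
a=rectify(f,.01,.36,.72,-.46,.46,850); cv2.imwrite("pics/f.png",a)
s=cv2.resize(g["color"][115:345,130:385,::-1],None,fx=2.6,fy=2.6,interpolation=cv2.INTER_CUBIC); cv2.imwrite("pics/g.png",s)
```

```text
shift cm [-1.06 -3.4  -0.06] turn -0.003 | now [ 0.3042 -0.5861  0.2304] 0.447 w 0.0533 t 38.1667 F [ 0.3 -0.5 -0.6] q [ 1.07  0.58 -0.11  1.5   0.07  1.07 -0.17]
```

View pics/f.png

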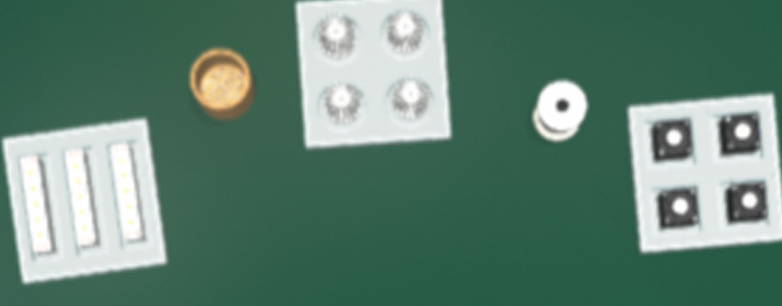

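View pics/g.png

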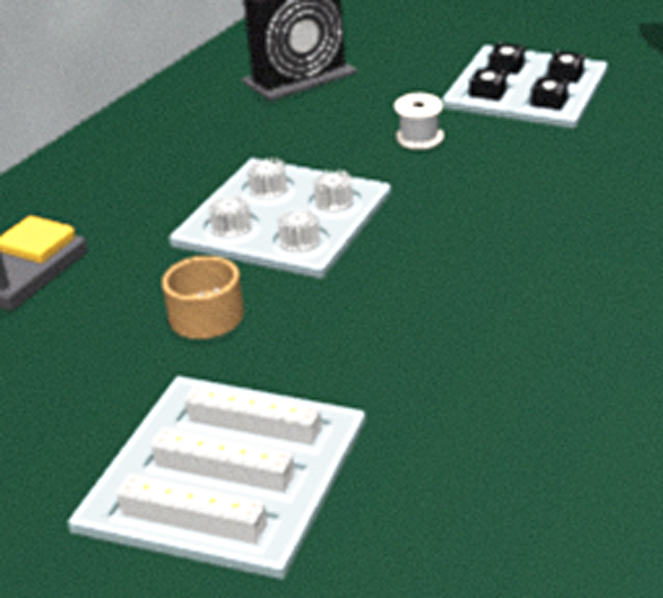

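```bash
python3 -c "
from workcell import workorder; print(workorder.job_done())"
```

```text
the job is handed in; nothing more can be done
None
```

I put all five loose parts into free pockets of their matching trays, in the order listed: both LED bars, both heat sinks, then the fan. I handed the job in at about 38 s. No verdict came back.

- **Seating:** The final top and side pictures show every part upright and level with the parts already in its tray. Each part met the pocket floor about 2 mm above its pick-up height, which matches the tray drawings.
- **Other objects:** By eye, the solder spool and tape-core tub are where they stood. I never went near the purple and red look-alike bars. The last pictures were cropped to the trays, so they do not show those bars.
- **One reading out of line:** While setting down the second bar, the wrist force reached about 44 N, because I lowered the bar slightly past contact. I believe the bar carried that load onto the pocket floor, not the gripper body, whose limit is 40 N, but I could not confirm it. The other four parts went down at under 10 N.
- **Checks not made:** I judged the final positions from the pictures and did not re-run the numeric position fits. The early fits of part and tray positions differed by up to about 3 mm between cameras, against about 7 mm of clearance on each side of a part.

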